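# Load two reagent cartridges into the spring magazine

## Task

Load the blue and the green reagent cartridge into the white spring magazine, one at a time and in either order: push each one straight down until it has snapped past both orange lips and they hold it down inside. Press gently, never with more than about 20 N, because its spring bottoms out just beyond the point where the second cartridge snaps in; leave the grey spent cartridge and everything else on the bench where it is.

Things in the scene. Friction and masses are not known exactly. Their poses are not given: they have to be found in the camera images.
- cart_a_center (a point): The blue cartridge to load: sealed plastic cartridge, a plain block 60 long x 34 wide x 18 high mm, 60 g, lying flat on the bench, blue with a silver panel on top. The point is its centre, 9 mm above its underside; x along its 60 mm length, y across its 34 mm width, z up. It fits either way round.
- cart_b_center (a point): The green cartridge to load: sealed plastic cartridge, a plain block 60 long x 34 wide x 18 high mm, 60 g, lying flat on the bench, green with a silver panel on top. The point is its centre, 9 mm above its underside; x along its 60 mm length, y across its 34 mm width, z up. It fits either way round.
- mouth (a point): Centre of the mouth of the white spring magazine, level with its rim, 99 mm above the bench; bolted down, upright. x along the long side of the well, y across, z up. The well is 63 x 36.5 mm, walls 6 mm thick, flaring outward by about 5 mm a side over the top 8 mm. A cartridge put in comes to rest on the slopes of two sprung lips, its underside about 8 mm above the lips' undersides.
- notch_left (a point): Middle of the bottom edge of the open notch in the magazine's +y long wall, axes as the mouth. Both long walls have such a notch, 46 mm wide and 50 mm deep from the rim, so fingers that close across the well (along y) can go down into it, beside or on top of a cartridge. Outside both short ends are blue blocks 14 mm thick, up to 70 mm above the bench.
- notch_right (a point): The same point on the -y long wall. Inside, a spring plate starts just under the lips and pushes up with 4 N (5 to 6 N with one cartridge in, 6 to 7 N with two). With the second cartridge it meets a HARD STOP about 2.5 mm after the snap (with the first, 20 mm after). When let go, the cartridge rises until its top lies against the lips' undersides.
- lip_near (a joint): Opening (m) of the orange sprung lip at the well's -x end: 0 = shut, sticking out 5.5 mm over the well; about 0.004 (0.0025 to 0.0055, if off-centre) = pushed back by a passing cartridge. 22 mm wide, a steep slope above, a flat underside that holds cartridges down. THE LIPS' HEIGHT IS NOT MEASURED: their undersides lie anywhere from 17 to 37 mm below the rim, both alike, differently each time.
- lip_far (a joint): The same for the lip at the +x end. From rest on the slopes a cartridge must be pushed down about 26 mm. Usually 3 to 8 N spreads the lips (first 6 to 8 mm); then 5 to 10 N (spring plate plus rubbing), falling by about 1 N as the lips snap shut, 25 to 26 mm down.
- feeder: The whole white magazine on its black 130 x 75 mm foot (8 mm thick); origin on the bench under its middle, x along the well's long side.
- spent_center (a point): Grey spent cartridge of the same size, to be left alone; centre, axes as for the others.
- jar_mid (a point): White plastic bottle with red cap, 60 mm across, 110 mm tall, to be left alone; its middle.
- beaker_mid (a point): Glass beaker, 68 mm across, 85 mm tall, to be left alone; its middle.
- amber_mid (a point): Amber glass jar with black lid, 48 mm across, 90 mm tall, to be left alone; its middle.
- spoon_grip (a point): Steel laboratory spoon lying flat, 180 mm long, to be left alone; the point is on its handle.
- bung_mid (a point): Reddish rubber bung, 36 mm across, 28 mm tall, to be left alone; its middle.
Mind the look-alikes: they are no part of the job. Of the things that look like the part that bears cart_b_center, the smaller one is meant. What is shaped like the part that bears cart_a_center but yellow is not meant.

How it is judged:
By the outcome, as a careful person would: the job done as asked, in the order asked, and still so for the second after the job is handed in, with the robot touching nothing.
It also fails if it takes over 69 s, if anything falls off the work surface, if the arm or the gripper's body presses on something with over 40 N, if the wrist force passes 120 N, or if a joint passes its speed limit or range.

## Robot

A 6-joint arm with a two-finger parallel gripper is mounted at the origin on the work surface. World frame = base frame: x ahead of the robot, y to its left, z up, the work surface at z = 0. Lengths are in m, angles in rad, forces in N, time in s.
With the tool pointing down it reaches from about 0.3 to 0.775 m from the base axis. Payload 14.6 kg.
Tool frame: the origin (TCP) lies on the centre line of the jaws, within the pads' length; the fingertips stand 19 mm ahead of it and the grasp point (between the pads) is the TCP; y points along the fingers, x is the direction in which the jaws open and shut, and the axes are right-handed (so a half turn about y gives the same grasp; the last joint's range is limited). The gripper opens to 94 mm and grips with 3 to 60 N. Pads are 16 mm wide; open, the fingers measure 119 mm over their backs; the gripper's body (75 mm by 177 mm) begins 78 mm behind the grasp point.
Start: joints at [1.256, 0.3, 1.521, -0, 1.321, -0.067], TCP at [0.135, 0.533, 0.224] pointing down, gripper open.
Joint ranges: [-3.03, 3.03], [-0.79, 2.21], [0.23, 2.52], [-1.04, 4.18], [0, 3.07], [-2.55, 2.55]. Speed limits (rad/s): [2.22, 2.22, 2.57, 3.14, 3.14, 3.14].

## Interface

Orientations are given as [roll, pitch, yaw] about the fixed x, y, z axes, in that order (R = Rz(yaw) Ry(pitch) Rx(roll)).
In Python, from station import get_obs, cams, workorder gives the robot as it stands.
- The arm moves only by the shell command python3 -m handwheel 'ROWS' [FORCE]. ROWS is JSON, a list of rows, each an object of numbers: "fingers": the opening, from -1 (shut) to 1 (fully open); "x", "y", "z": the shift along the tool's x, y, z in m; "spin": the turn about the tool's y in degrees. In form: [{"fingers": .., "x": .., "y": .., "z": .., "spin": ..}, ...]. A call has exactly 10 rows; each row is the pose to reach, as a shift and turn from the pose commanded when the call began, along the tool's axes at that moment; what a row does not reach only later rows make up. A row lasts 1/10 s, in which the tool goes at most 50 mm and 8.59 degrees, less where a joint would pass 70% of its speed; a pose out of reach is approached as far as the arm can. A call with a gripper value outside its range is refused whole. The fingers move at their own pace and stop on an object; FORCE is the grip in N (left out, the last holds). Time passes only in rows, so rows that repeat a pose let the fingers close, or fill a call up. It gives the time, the measured TCP pose, the force and the opening at its end, in the units of the state.
- get_obs(): the state, without advancing time (a new reading comes with each control period).
- cams.camera(name): name is "scene" or "top" or "wrist"; returns (picture, depth): 420x560x3 uint8, red, green, blue; 420x560 float32, m along the optical axis (not along the pixel's ray), 0 where there is no reading.
- cams.get_calibration(name): a dict with "fx", "fy", "cx", "cy" (pixels), "view" (4x4, takes a point from world to camera coordinates). Camera axes: x right, y down, z forward; pixel columns grow to the right and rows downward; lengths in m; the calibration is good to about 2 mm. A picture is of the moment at which its call begins: read the wrist's pose just before it. get_calibration takes no time and is no camera call; for the wrist camera it gives the pose at the moment of the call.
- workorder.hand_in(): hands the job in, once; it reports no verdict.
The state is a dict: "time_s": time; "qpos": joint angles; "joint_vel": joint speeds; "tau": joint torques, N m; "ee_pos": TCP position; "eef_rot": TCP orientation; "force": force on the tool from outside, world axes, zero at the start; "moment": the same for the moment, N m; "grip_width": finger opening in m.
Only numpy, scipy, OpenCV 4.12 (cv2) and the standard library are available. Lean on these libraries where they do the work, as an engineer would, in place of code of your own. Each camera call takes 0.05 s, during which the arm holds its last target. There are 200 camera calls.

## Working session

There is one attempt and no reset: what is moved stays moved. The work goes in short steps, Python scripts to look and compute and a shell command to move; the robot and the scene stay as the last step left them, time stands still between calls to the robot, and variables do not carry over. Pictures are saved under pics/ and viewed, about 8 in all and at most 12, crops included, and the job is handed in when it is done.

```bash
ls; mkdir -p pics
python3 - <<'E'
from station import get_obs,cams
import cv2,pickle,numpy as np
print(get_obs())
d={}
for n in("top","scene"):
    im,dp=cams.camera(n);c=cams.get_calibration(n);d[n]=(im,dp,c);cv2.imwrite(f"pics/{n}0.png",im[...,::-1]);print(n,c)
pickle.dump(d,open("d0.pkl","wb"))
E
```

```text
pics
{'time_s': 0.0, 'qpos': array([ 1.25643246e+00,  3.00453736e-01,  1.52159771e+00, -9.21791888e-06,
        1.32068267e+00, -6.66148998e-02]), 'joint_vel': array([-4.38888402e-04,  1.96712019e-04, -1.72397461e-03,  1.87538053e-03,
        5.50976185e-05,  9.16546837e-04]), 'tau': array([-1.59859087e-04, -5.31811202e+01, -3.52729833e+01,  7.08360784e-02,
        2.44013756e-02, -1.50647752e-04]), 'ee_pos': array([0.1348097 , 0.53297122, 0.2238888 ]), 'eef_rot': array([-1.57072925e+00,  1.13952892e-03,  1.32304968e+00]), 'force': array([ 0.18381349,  0.2004037 , -0.53886532]), 'moment': array([0.01358526, 0.00648178, 0.02551748]), 'grip_width': 0.09390086637826897}
top {'fx': 421.94358436487346, 'fy': 421.94358436487346, 'cx': 278.85950189963626, 'cy': 215.4963833628999, 'view': array([[-0.02585795, -0.99917292, -0.03138211,  0.03104688],
       [-0.98999615,  0.02995097, -0.13787882,  0.56190497],
       [ 0.13870471,  0.02750291, -0.98995181,  1.00424443],
       [ 0.        ,  0.        ,  0.        ,  1.        ]])}
scene {'fx': 430.39018428307116, 'fy': 430.39018428307116, 'cx': 278.58773723838976, 'cy': 217.6162171718195, 'view': array([[-0.32055873,  0.94721533,  0.00502236,  0.19070331],
       [ 0.58895307,  0.20346188, -0.78213653, -0.24479759],
       [-0.74187357, -0.24776276, -0.62308685,  1.64962388],
       [ 0.        ,  0.        ,  0.        ,  1.        ]])}
```

View pics/top0.png

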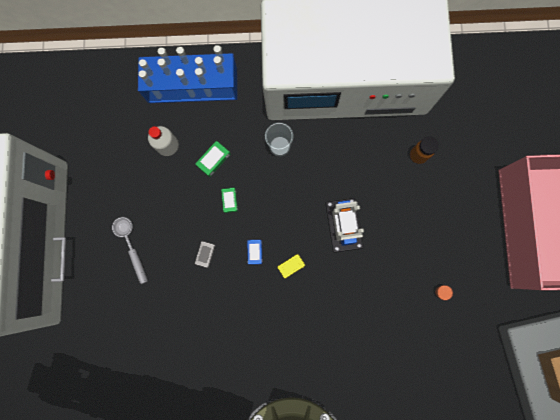

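View pics/scene0.png

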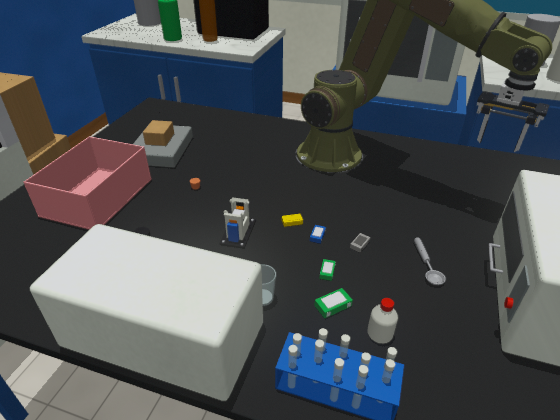

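Top view: the blue cartridge is at (254,251) and the magazine at (346,225). There are two green candidates, (229,200) small and (212,158) larger; the small one fits. The yellow block at (291,266) is a decoy, the grey one at (204,254) is the spent cartridge, and the rack at (190,78) is unrelated.

```bash
cat > h.py <<'E'
import numpy as np,cv2
def ray(c,uv,z):
    V=c["view"];R=V[:3,:3];o=-R.T@V[:3,3]
    d=np.c_[(np.atleast_2d(uv)-[c["cx"],c["cy"]])/[c["fx"],c["fy"]],np.ones(len(np.atleast_2d(uv)))]@R
    return o+d*((z-o[2])/d[:,2])[:,None]
def world(c,dp):
    v,u=np.mgrid[:dp.shape[0],:dp.shape[1]]
    p=np.dstack([(u-c["cx"])/c["fx"]*dp,(v-c["cy"])/c["fy"]*dp,dp]);V=c["view"]
    return (p-V[:3,3])@V[:3,:3]
def mask(im,col):
    h=cv2.cvtColor(im,cv2.COLOR_RGB2HSV);lo,hi={"blue":(105,130),"green":(50,80),"yellow":(24,34),"orange":(8,22)}[col]
    return cv2.inRange(h,(lo,110,50),(hi,255,255))
def rects(c,im,col,z,amin=60):
    cs,_=cv2.findContours(mask(im,col),cv2.RETR_EXTERNAL,cv2.CHAIN_APPROX_NONE)
    for k in cs:
        if cv2.contourArea(k)<amin: continue
        w=ray(c,k[:,0].astype(float),z)[:,:2]
        (x,y),(a,b),t=cv2.minAreaRect((w*1000).astype(np.float32))
        if a<b:a,b,t=b,a,t+90
        print(col,"px",k[:,0].mean(0).round(),"xy mm",round(x,1),round(y,1),"size",round(a,1),round(b,1),"long axis deg",round((t+90)%180-90,1))
E
python3 - <<'E'
import pickle,cv2,numpy as np
from h import *
d=pickle.load(open("d0.pkl","rb"))
im,dp,c=d["top"]
for k in("blue","green","yellow"):rects(c,im,k,.018)
W=world(c,dp);s=W[180:265,315:375]
m=((s[...,2]>.088)&(s[...,2]<.11)).astype(np.uint8)
p=s[m>0];print(len(p),p.mean(0),cv2.minAreaRect((p[:,:2]*1000).astype(np.float32)))
m=((s[...,2]>.004)&(s[...,2]<.014));p=s[m];print("foot",len(p),cv2.minAreaRect((p[:,:2]*1000).astype(np.float32)))
a=cv2.resize(im[130:275,190:375],None,fx=4,fy=4,interpolation=2);cv2.imwrite("pics/crop1.png",a[...,::-1])
E
```

```text
blue px [254. 252.] xy mm 476.7 80.4 size 62.5 35.2 long axis deg -1.1
blue px [349. 241.] xy mm 495.0 -156.2 size 38.7 13.9 long axis deg -84.5
blue px [185.  75.] xy mm 943.4 252.4 size 265.1 133.2 long axis deg 89.8
green px [229. 200.] xy mm 610.0 142.2 size 62.7 37.2 long axis deg 5.9
green px [213. 159.] xy mm 720.5 183.6 size 84.6 54.1 long axis deg -42.7
yellow px [291. 266.] xy mm 439.1 -10.4 size 63.8 37.7 long axis deg -59.8
276 [ 0.54005508 -0.14652216  0.09704795] ((539.0154418945312, -146.62057495117188), (83.6857681274414, 56.45714569091797), 6.434727668762207)
foot 758 ((548.1483764648438, -149.4456329345703), (148.27108764648438, 213.1644287109375), 87.79222106933594)
```

View pics/crop1.png

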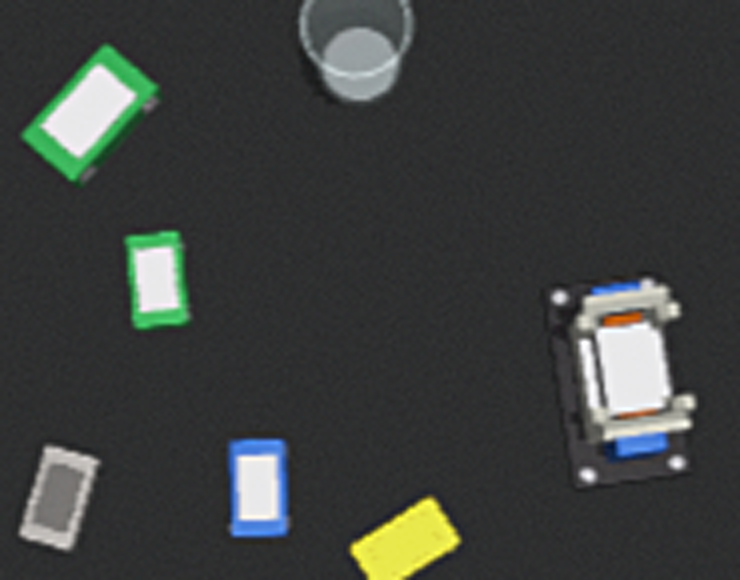

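Confirmed: blue is at (0.477, 0.080), small green at (0.610, 0.142) and the magazine at (0.539, -0.147), yawed about 6°. Now moving over the blue cartridge.

```bash
python3 -m handwheel '[{"fingers":0.2,"x":-0.355,"y":0,"z":-0.443,"spin":-13},{"fingers":0.2,"x":-0.355,"y":0,"z":-0.443,"spin":-13},{"fingers":0.2,"x":-0.355,"y":0,"z":-0.443,"spin":-13},{"fingers":0.2,"x":-0.355,"y":0,"z":-0.443,"spin":-13},{"fingers":0.2,"x":-0.355,"y":0,"z":-0.443,"spin":-13},{"fingers":0.2,"x":-0.355,"y":0,"z":-0.443,"spin":-13},{"fingers":0.2,"x":-0.355,"y":0,"z":-0.443,"spin":-13},{"fingers":0.2,"x":-0.355,"y":0,"z":-0.443,"spin":-13},{"fingers":0.2,"x":-0.355,"y":0,"z":-0.443,"spin":-13},{"fingers":0.2,"x":-0.355,"y":0,"z":-0.443,"spin":-13}]' 40
python3 - <<'E'
from station import get_obs
o=get_obs();print(o["ee_pos"],o["eef_rot"],o["qpos"])
E
```

```text
time_s: 1.1
ee_pos: [0.4361, 0.1339, 0.2245]
eef_rot: [-1.571, -0.0, 1.55]
force: [0.9, 1.3, 0.1]
grip_width: 0.0565
[0.43608549 0.13394422 0.22445024] [-1.57086020e+00 -3.39024318e-05  1.54980880e+00] [ 2.17679140e-01  8.91689947e-02  1.77276312e+00  1.86261579e-05
  1.27959046e+00 -1.33213501e+00]
```

```bash
python3 -m handwheel '[{"fingers":0.2,"x":-0.05,"y":0,"z":-0.04,"spin":0},{"fingers":0.2,"x":-0.05,"y":0.03,"z":-0.04,"spin":0},{"fingers":0.2,"x":-0.05,"y":0.05,"z":-0.04,"spin":0},{"fingers":0.2,"x":-0.05,"y":0.05,"z":-0.04,"spin":0},{"fingers":0.2,"x":-0.05,"y":0.05,"z":-0.04,"spin":0},{"fingers":0.2,"x":-0.05,"y":0.05,"z":-0.04,"spin":0},{"fingers":0.2,"x":-0.05,"y":0.05,"z":-0.04,"spin":0},{"fingers":0.2,"x":-0.05,"y":0.05,"z":-0.04,"spin":0},{"fingers":0.2,"x":-0.05,"y":0.05,"z":-0.04,"spin":0},{"fingers":0.2,"x":-0.05,"y":0.05,"z":-0.04,"spin":0}]'
python3 - <<'E'
from station import get_obs,cams
from h import *
o=get_obs();print(o["ee_pos"],o["eef_rot"])
c=cams.get_calibration("wrist");im,dp=cams.camera("wrist");cv2.imwrite("pics/w1.png",im[...,::-1])
np.savez("w1.npz",im=im,dp=dp);print(np.linalg.inv(c["view"]).round(3))
rects(c,im,"blue",.018,300);rects(c,im,"green",.018,300)
E
```

```text
time_s: 2.1
ee_pos: [0.4743, 0.0852, 0.1746]
eef_rot: [-1.571, -0.0, 1.55]
force: [0.2, 0.2, -0.3]
grip_width: 0.0563
[0.47428075 0.08517568 0.1746485 ] [-1.57108282e+00 -1.16440065e-05  1.55008138e+00]
[[ 0.019  0.971  0.238  0.405]
 [ 1.    -0.019 -0.005  0.086]
 [ 0.     0.238 -0.971  0.335]
 [ 0.     0.     0.     1.   ]]
blue px [ 22. 228.] xy mm 496.5 -161.2 size 60.0 20.8 long axis deg -67.3
blue px [275. 199.] xy mm 475.3 79.4 size 62.7 35.3 long axis deg -0.1
green px [333. 303.] xy mm 581.4 135.8 size 26.7 19.4 long axis deg -81.0
```

View pics/w1.png

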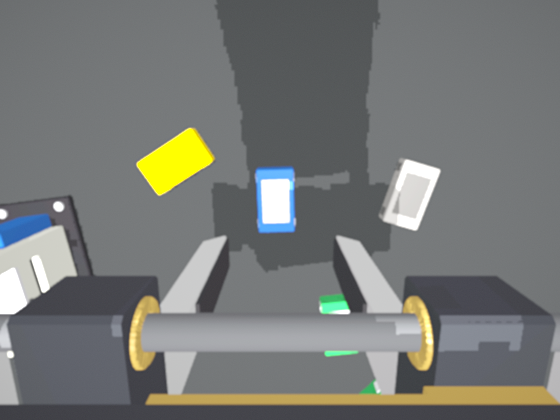

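Wrist view: the blue cartridge is at (275,199), central between the jaws, with yellow at (176,161) and grey at (410,195) clear of the fingers. I'll grasp it high, with the tips about 8 mm above the bench.

```bash
python3 -m handwheel '[{"fingers":0.2,"x":-0.0055,"y":0.03,"z":-0.002,"spin":-0.7},{"fingers":0.2,"x":-0.0055,"y":0.07,"z":-0.002,"spin":-0.7},{"fingers":0.2,"x":-0.0055,"y":0.11,"z":-0.002,"spin":-0.7},{"fingers":0.2,"x":-0.0055,"y":0.135,"z":-0.002,"spin":-0.7},{"fingers":0.2,"x":-0.0055,"y":0.1475,"z":-0.002,"spin":-0.7},{"fingers":0.2,"x":-0.0055,"y":0.1475,"z":-0.002,"spin":-0.7},{"fingers":-1,"x":-0.0055,"y":0.1475,"z":-0.002,"spin":-0.7},{"fingers":-1,"x":-0.0055,"y":0.1475,"z":-0.002,"spin":-0.7},{"fingers":-1,"x":-0.0055,"y":0.1475,"z":-0.002,"spin":-0.7},{"fingers":-1,"x":-0.0055,"y":0.1475,"z":-0.002,"spin":-0.7}]' 40
python3 - <<'E'
from station import get_obs
o=get_obs();print(o["ee_pos"],o["eef_rot"],o["grip_width"])
E
```

```text
time_s: 3.15
ee_pos: [0.4767, 0.0796, 0.028]
eef_rot: [-1.573, -0.0, 1.562]
force: [-1.4, 0.8, 6.7]
grip_width: 0.0332
[0.47671434 0.07964383 0.02795928] [-1.57255199e+00 -2.08756131e-04  1.56214528e+00] 0.03318390186640938
```

```bash
python3 -m handwheel '[{"fingers":-1,"x":0,"y":-0.03,"z":0,"spin":0},{"fingers":-1,"x":0,"y":-0.08,"z":0,"spin":0},{"fingers":-1,"x":-0.01,"y":-0.13,"z":-0.01,"spin":-1},{"fingers":-1,"x":-0.05,"y":-0.15,"z":-0.03,"spin":-3},{"fingers":-1,"x":-0.09,"y":-0.17,"z":-0.05,"spin":-5},{"fingers":-1,"x":-0.13,"y":-0.18,"z":-0.07,"spin":-7},{"fingers":-1,"x":-0.17,"y":-0.18,"z":-0.09,"spin":-7},{"fingers":-1,"x":-0.21,"y":-0.18,"z":-0.11,"spin":-7},{"fingers":-1,"x":-0.23,"y":-0.18,"z":-0.12,"spin":-7},{"fingers":-1,"x":-0.23,"y":-0.18,"z":-0.12,"spin":-7}]' 40
python3 - <<'E'
from station import get_obs,cams
from h import *
o=get_obs();print(o["ee_pos"],o["eef_rot"],o["force"],np.abs(o["joint_vel"]).max())
c=cams.get_calibration("wrist");im,dp=cams.camera("wrist");cv2.imwrite("pics/w2.png",im[...,::-1])
np.savez("w2.npz",im=im,dp=dp,**c)
W=world(c,dp);m=(abs(W[...,2]-.099)<.005)
p=W[m];p=p[np.hypot(p[:,0]-.54,p[:,1]+.147)<.07];print(len(p),p.mean(0),cv2.minAreaRect((p[:,:2]*1000).astype(np.float32)))
rects(c,im,"blue",.07,200);rects(c,im,"orange",.075,50)
E
```

```text
time_s: 4.15
ee_pos: [0.5945, -0.154, 0.2065]
eef_rot: [-1.57, 0.0, 1.681]
force: [0.2, 0.9, -0.9]
grip_width: 0.0337
[ 0.59446399 -0.15399895  0.2065398 ] [-1.57042523e+00  1.29013654e-04  1.68145435e+00] [ 0.16170103  0.92954568 -0.90322914] 0.05918717971306031
2308 [ 0.53536132 -0.14915111  0.09807635] ((538.5215454101562, -148.71298217773438), (83.81375122070312, 57.62557601928711), 6.45914363861084)
blue px [281. 253.] xy mm 640.9 -149.2 size 109.5 60.4 long axis deg 7.0
orange px [290. 398.] xy mm 784.5 -124.3 size 409.5 21.0 long axis deg -83.6
orange px [367. 333.] xy mm 709.1 -61.5 size 79.4 17.5 long axis deg 11.6
orange px [195. 333.] xy mm 726.9 -219.4 size 79.2 17.3 long axis deg 2.3
orange px [ 80. 280.] xy mm 683.9 -326.9 size 64.5 36.1 long axis deg -41.4
orange px [296. 175.] xy mm 567.8 -145.4 size 21.8 5.9 long axis deg -83.6
orange px [296. 102.] xy mm 509.5 -151.8 size 22.3 3.8 long axis deg -83.6
```

View pics/w2.png

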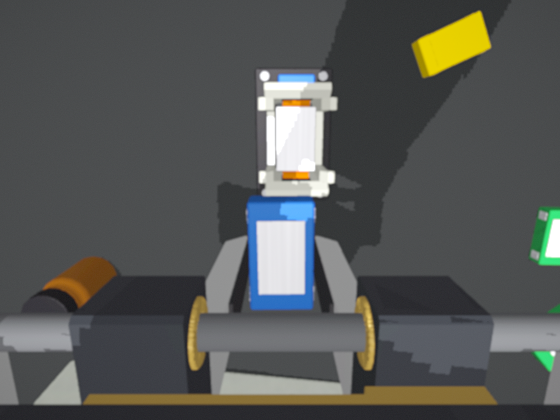

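Wrist view: the magazine mouth is centred near (296,139) with orange lips at (296,102) and (296,175), and the blue cartridge is held square at (281,253). Next I check where the cartridge sits in the hand.

Run:
```python
from h import *
d=dict(np.load("w2.npz"));c=d;im,dp=d["im"],d["dp"]
print(c["fx"],np.linalg.inv(c["view"]).round(4)[:3])
k=max(cv2.findContours(mask(im,"blue"),0,1)[0],key=cv2.contourArea)
W=world(c,dp);m=np.zeros(dp.shape,np.uint8);cv2.drawContours(m,[k],-1,1,-1)
p=W[(m>0)&(dp>0)];zt=np.median(p[:,2]);print("z top",zt,np.percentile(p[:,2],[2,25,75,98]))
rects(c,im,"blue",zt,1000)
y=np.deg2rad(6.4)
R=np.array([[np.cos(y),np.sin(y)],[-np.sin(y),np.cos(y)]])
q=(p[:,:2]-[.5945,-.154])@R.T;t=abs(p[:,2]-zt)<.004
print("rel tcp x range",np.percentile(q[t,0],[.5,99.5]),"y",np.percentile(q[t,1],[.5,99.5]))
s=W[(abs(W[...,0]-.5385)<.035)&(abs(W[...,1]+.1487)<.02)];print("heights",np.histogram(s[:,2],np.arange(0.03,.11,.004)))
for z in(.062,.07,.078):rects(c,im[:200],"orange",z,50)
```

```text
350.7897128846393 [[-1.121e-01  9.653e-01  2.358e-01  5.261e-01]
 [ 9.937e-01  1.090e-01  2.650e-02 -1.621e-01]
 [-1.000e-04  2.372e-01 -9.714e-01  3.670e-01]]
z top 0.1964989306462337 [0.18551284 0.19599256 0.19697052 0.19799739]
blue px [281. 253.] xy mm 592.0 -154.7 size 62.9 34.7 long axis deg 7.0
rel tcp x range [-0.03028193  0.02886651] y [-0.01729914  0.01623053]
heights (array([  39,   30,    0,   37,  210,   53,   32,    6,   27, 2439,  231,
        224,   82,   46,   71,  265,  405,   99,    0]), array([0.03 , 0.034, 0.038, 0.042, 0.046, 0.05 , 0.054, 0.058, 0.062,
       0.066, 0.07 , 0.074, 0.078, 0.082, 0.086, 0.09 , 0.094, 0.098,
       0.102, 0.106]))
orange px [296. 175.] xy mm 569.6 -144.7 size 22.8 6.2 long axis deg -83.6
orange px [296. 102.] xy mm 508.7 -151.3 size 23.3 4.0 long axis deg -83.6
orange px [296. 175.] xy mm 568.5 -145.1 size 22.2 6.0 long axis deg -83.6
orange px [296. 102.] xy mm 509.2 -151.6 size 22.7 3.9 long axis deg -83.6
orange px [296. 175.] xy mm 567.4 -145.6 size 21.6 5.8 long axis deg -83.6
orange px [296. 102.] xy mm 509.6 -151.9 size 22.1 3.8 long axis deg -83.6
```

```bash
python3 -m handwheel '[{"fingers":-1,"x":0.012,"y":0,"z":0.03,"spin":0},{"fingers":-1,"x":0.012,"y":0.01,"z":0.0545,"spin":0},{"fingers":-1,"x":0.012,"y":0.035,"z":0.0545,"spin":0},{"fingers":-1,"x":0.012,"y":0.06,"z":0.0545,"spin":0},{"fingers":-1,"x":0.012,"y":0.065,"z":0.0545,"spin":0},{"fingers":-1,"x":0.012,"y":0.065,"z":0.0545,"spin":0},{"fingers":-1,"x":0.012,"y":0.065,"z":0.0545,"spin":0},{"fingers":-1,"x":0.012,"y":0.065,"z":0.0545,"spin":0},{"fingers":-1,"x":0.012,"y":0.065,"z":0.0545,"spin":0},{"fingers":-1,"x":0.012,"y":0.065,"z":0.0545,"spin":0}]' 40
python3 - <<'E'
from station import get_obs,cams
from h import *
o=get_obs();print(o["ee_pos"],o["eef_rot"],o["force"],o["moment"])
c=cams.get_calibration("wrist");im,dp=cams.camera("wrist");cv2.imwrite("pics/w3.png",im[...,::-1])
np.savez("w3.npz",im=im,dp=dp,**c)
rects(c,im,"blue",o["ee_pos"][2]-.010,1000)
W=world(c,dp);p=W[(abs(W[...,2]-.099)<.005)];p=p[np.hypot(p[:,0]-.54,p[:,1]+.147)<.06];print(len(p),cv2.minAreaRect((p[:,:2]*1000).astype(np.float32)))
E
```

```text
time_s: 5.2
ee_pos: [0.5388, -0.1458, 0.1424]
eef_rot: [-1.571, 0.0, 1.684]
force: [0.1, -0.7, -0.9]
grip_width: 0.0336
[ 0.53878089 -0.14576639  0.1424075 ] [-1.57138004e+00  3.13006794e-04  1.68428275e+00] [ 0.12132533 -0.72074887 -0.93553376] [ 0.00598701  0.07437459 -0.05853487]
blue px [282. 250.] xy mm 536.7 -146.4 size 62.1 34.7 long axis deg 7.1
1816 ((538.4925537109375, -148.29832458496094), (83.708984375, 57.72195816040039), 7.0558624267578125)
```

View pics/w3.png

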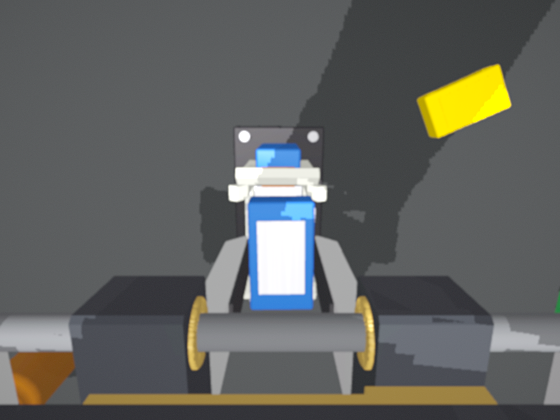

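Picture: the blue cartridge at (282,250) hovers over the mouth, about 2 mm towards +y. I correct that and enter the well.

```bash
python3 -m handwheel '[{"fingers":-1,"x":-0.0022,"y":0,"z":-0.0005,"spin":0},{"fingers":-1,"x":-0.0022,"y":0.005,"z":-0.0005,"spin":0},{"fingers":-1,"x":-0.0022,"y":0.01,"z":-0.0005,"spin":0},{"fingers":-1,"x":-0.0022,"y":0.015,"z":-0.0005,"spin":0},{"fingers":-1,"x":-0.0022,"y":0.02,"z":-0.0005,"spin":0},{"fingers":-1,"x":-0.0022,"y":0.025,"z":-0.0005,"spin":0},{"fingers":-1,"x":-0.0022,"y":0.028,"z":-0.0005,"spin":0},{"fingers":-1,"x":-0.0022,"y":0.03,"z":-0.0005,"spin":0},{"fingers":-1,"x":-0.0022,"y":0.03,"z":-0.0005,"spin":0},{"fingers":-1,"x":-0.0022,"y":0.03,"z":-0.0005,"spin":0}]' 40
python3 - <<'E'
from station import get_obs
o=get_obs();print(o["ee_pos"],o["eef_rot"],o["force"],o["moment"])
E
```

```text
time_s: 6.25
ee_pos: [0.5395, -0.1479, 0.1121]
eef_rot: [-1.571, 0.0, 1.684]
force: [0.5, -0.1, -0.8]
grip_width: 0.0336
[ 0.53947144 -0.14787889  0.11208772] [-1.57099378e+00  1.07948104e-04  1.68432758e+00] [ 0.47368046 -0.10784141 -0.76055175] [ 0.00528856  0.04738121 -0.01114505]
```

```bash
python3 -m handwheel '[{"fingers":-1,"x":0,"y":0.001,"z":0,"spin":0},{"fingers":-1,"x":0,"y":0.002,"z":0,"spin":0},{"fingers":-1,"x":0,"y":0.003,"z":0,"spin":0},{"fingers":-1,"x":0,"y":0.004,"z":0,"spin":0},{"fingers":-1,"x":0,"y":0.005,"z":0,"spin":0},{"fingers":-1,"x":0,"y":0.006,"z":0,"spin":0},{"fingers":-1,"x":0,"y":0.007,"z":0,"spin":0},{"fingers":-1,"x":0,"y":0.008,"z":0,"spin":0},{"fingers":-1,"x":0,"y":0.009,"z":0,"spin":0},{"fingers":-1,"x":0,"y":0.01,"z":0,"spin":0}]' 40
```

```text
time_s: 7.25
ee_pos: [0.5396, -0.1479, 0.1022]
eef_rot: [-1.571, 0.0, 1.684]
force: [-0.1, 0.9, 4.4]
grip_width: 0.0336
```

```bash
python3 -m handwheel '[{"fingers":-1,"x":0,"y":0.001,"z":0,"spin":0},{"fingers":-1,"x":0,"y":0.002,"z":0,"spin":0},{"fingers":-1,"x":0,"y":0.003,"z":0,"spin":0},{"fingers":-1,"x":0,"y":0.003,"z":0,"spin":0},{"fingers":-1,"x":0,"y":0.004,"z":0,"spin":0},{"fingers":-1,"x":0,"y":0.004,"z":0,"spin":0},{"fingers":-1,"x":0,"y":0.005,"z":0,"spin":0},{"fingers":-1,"x":0,"y":0.005,"z":0,"spin":0},{"fingers":-1,"x":0,"y":0.005,"z":0,"spin":0},{"fingers":-1,"x":0,"y":0.005,"z":0,"spin":0}]' 40; python3 -c "
from station import get_obs
o=get_obs();print(o['force'],o['moment'],o['ee_pos'])"
```

```text
time_s: 8.25
ee_pos: [0.5391, -0.1478, 0.0966]
eef_rot: [-1.57, -0.0, 1.684]
force: [0.0, -0.9, -2.2]
grip_width: 0.0337
[ 0.00595141 -0.86657654 -2.19871948] [-0.06160733 -0.00183345 -0.0236076 ] [ 0.53912677 -0.14778808  0.09656404]
```

```bash
python3 -m handwheel '[{"fingers":-1,"x":0,"y":0.001,"z":0,"spin":0},{"fingers":-1,"x":0,"y":0.002,"z":0,"spin":0},{"fingers":-1,"x":0,"y":0.003,"z":0,"spin":0},{"fingers":-1,"x":0,"y":0.004,"z":0,"spin":0},{"fingers":-1,"x":0,"y":0.005,"z":0,"spin":0},{"fingers":-1,"x":0,"y":0.005,"z":0,"spin":0},{"fingers":-1,"x":0,"y":0.005,"z":0,"spin":0},{"fingers":-1,"x":0,"y":0.005,"z":0,"spin":0},{"fingers":-1,"x":0,"y":0.005,"z":0,"spin":0},{"fingers":-1,"x":0,"y":0.005,"z":0,"spin":0}]' 40
python3 - <<'E'
from station import get_obs,cams
from h import *
o=get_obs();print(o["force"],o["moment"])
c=cams.get_calibration("wrist");im,dp=cams.camera("wrist");cv2.imwrite("pics/w4.png",im[...,::-1])
W=world(c,dp);p=W[(np.hypot(W[...,0]-.539,W[...,1]+.1478)<.012)&(dp>0)];print("top z",np.median(p[:,2]) if len(p) else 0,o["ee_pos"][2]-.010)
E
```

```text
time_s: 9.25
ee_pos: [0.5394, -0.1478, 0.092]
eef_rot: [-1.571, -0.0, 1.684]
force: [-2.7, 2.1, 6.1]
grip_width: 0.0335
[-2.71216514  2.05347356  6.1025867 ] [0.26429202 0.54403931 0.02442283]
top z 0.08236849432257223 0.0820467571754792
```

View pics/w4.png

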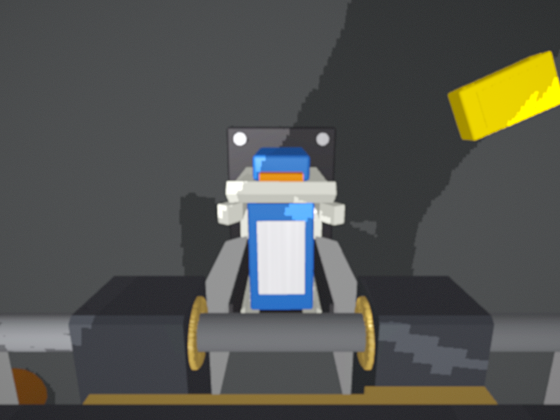

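The near lip is pushed back (orange at (281,177)) and the cartridge hasn't slipped in the jaws. I keep pushing; the stop is still far off for the first cartridge.

```bash
python3 -m handwheel '[{"fingers":-1,"x":0,"y":0.001,"z":0,"spin":0},{"fingers":-1,"x":0,"y":0.002,"z":0,"spin":0},{"fingers":-1,"x":0,"y":0.003,"z":0,"spin":0},{"fingers":-1,"x":0,"y":0.004,"z":0,"spin":0},{"fingers":-1,"x":0,"y":0.005,"z":0,"spin":0},{"fingers":-1,"x":0,"y":0.006,"z":0,"spin":0},{"fingers":-1,"x":0,"y":0.007,"z":0,"spin":0},{"fingers":-1,"x":0,"y":0.008,"z":0,"spin":0},{"fingers":-1,"x":0,"y":0.009,"z":0,"spin":0},{"fingers":-1,"x":0,"y":0.01,"z":0,"spin":0}]' 40
```

```text
time_s: 10.3
ee_pos: [0.5394, -0.1478, 0.0821]
eef_rot: [-1.571, 0.0, 1.684]
force: [-3.0, 1.2, 5.5]
grip_width: 0.0339
```

```bash
python3 -m handwheel '[{"fingers":-1,"x":0,"y":0.001,"z":0,"spin":0},{"fingers":-1,"x":0,"y":0.002,"z":0,"spin":0},{"fingers":-1,"x":0,"y":0.003,"z":0,"spin":0},{"fingers":-1,"x":0,"y":0.004,"z":0,"spin":0},{"fingers":-1,"x":0,"y":0.005,"z":0,"spin":0},{"fingers":-1,"x":0,"y":0.006,"z":0,"spin":0},{"fingers":-1,"x":0,"y":0.006,"z":0,"spin":0},{"fingers":-1,"x":0,"y":0.006,"z":0,"spin":0},{"fingers":-1,"x":0,"y":0.006,"z":0,"spin":0},{"fingers":-1,"x":0,"y":0.006,"z":0,"spin":0}]' 40;  python3 - <<'E'
from station import get_obs,cams
from h import *
o=get_obs();print(o["force"],o["moment"])
c=cams.get_calibration("wrist");im,dp=cams.camera("wrist");cv2.imwrite("pics/w5.png",im[...,::-1])
W=world(c,dp);p=W[(np.hypot(W[...,0]-.539,W[...,1]+.1478)<.012)&(dp>0)];print("top z",np.median(p[:,2]) if len(p) else 0,o["ee_pos"][2]-.010)
cs,_=cv2.findContours(mask(im[100:270,200:370],"orange"),0,1);print([(cv2.boundingRect(k),cv2.contourArea(k)) for k in cs])
i4=cv2.imread("pics/w4.png")[...,::-1];cs,_=cv2.findContours(mask(np.ascontiguousarray(i4[100:270,200:370]),"orange"),0,1);print([(cv2.boundingRect(k),cv2.contourArea(k)) for k in cs])
E
```

```text
time_s: 11.3
ee_pos: [0.5394, -0.1478, 0.0761]
eef_rot: [-1.571, 0.0, 1.684]
force: [-2.0, 1.3, 5.3]
grip_width: 0.0334
[-1.9551991   1.27370595  5.26779223] [0.18136959 0.44561438 0.02045319]
top z 0.06635304085922336 0.06607512050219273
[((58, 85, 47, 3), 91.5)]
[((60, 73, 43, 8), 289.0)]
```

Run:
```python
import cv2
a=cv2.imread("pics/w5.png")[110:320,190:380];cv2.imwrite("pics/w5c.png",cv2.resize(a,None,fx=2.5,fy=2.5,interpolation=2))
```

```text
(no output)
```

View pics/w5c.png

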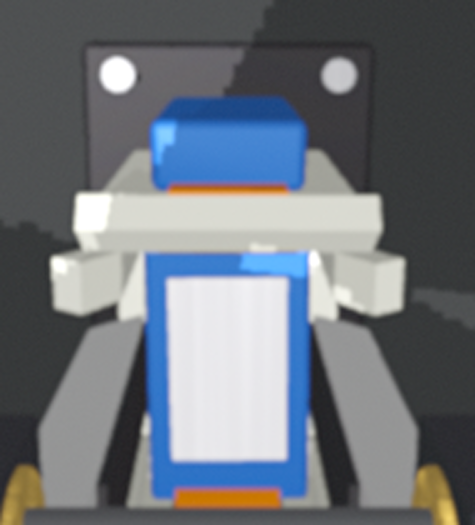

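The far lip has sprung back over the cartridge's end (orange at the bottom of the crop); the near one is hidden by the wall. I push 3 mm more for margin, then release and lift.

```bash
python3 -m handwheel '[{"fingers":-1,"x":0,"y":0.001,"z":0,"spin":0},{"fingers":-1,"x":0,"y":0.002,"z":0,"spin":0},{"fingers":-1,"x":0,"y":0.003,"z":0,"spin":0},{"fingers":-0.05,"x":0,"y":0.003,"z":0,"spin":0},{"fingers":-0.05,"x":0,"y":0.003,"z":0,"spin":0},{"fingers":-0.05,"x":0,"y":0.003,"z":0,"spin":0},{"fingers":-0.05,"x":0,"y":-0.02,"z":0,"spin":0},{"fingers":-0.05,"x":0,"y":-0.06,"z":0,"spin":0},{"fingers":-0.05,"x":0,"y":-0.1,"z":-0.0,"spin":0},{"fingers":-0.05,"x":0,"y":-0.12,"z":-0.03,"spin":0}]' 40;  python3 - <<'E'
from station import get_obs,cams
from h import *
o=get_obs();print(o["force"],o["eef_rot"])
E
```

```text
time_s: 12.35
ee_pos: [0.5689, -0.1451, 0.2001]
eef_rot: [-1.574, 0.002, 1.683]
force: [0.0, -0.3, 0.7]
grip_width: 0.0445
[ 0.02909561 -0.26167567  0.72424778] [-1.57434433  0.00186355  1.6831931 ]
```

```bash
python3 - <<'E'
from station import get_obs,cams
from h import *
c=cams.get_calibration("wrist");im,dp=cams.camera("wrist");cv2.imwrite("pics/w6.png",im[...,::-1])
np.savez("w6.npz",im=im,dp=dp,**c)
W=world(c,dp)
for s in(-.025,-.012,0,.012,.025):
    y=np.deg2rad(6.4);q=np.array([.5385+s*np.cos(y),-.1485+s*np.sin(y)])
    p=W[(np.hypot(W[...,0]-q[0],W[...,1]-q[1])<.005)&(dp>0)];print(s,len(p),np.median(p[:,2]).round(4) if len(p) else 0)
for z in(.07,):rects(c,im[:270],"orange",z,40)
cv2.imwrite("pics/w6c.png",cv2.resize(im[30:260,190:390,::-1],None,fx=2.5,fy=2.5,interpolation=2))
E
python3 -m handwheel '[{"fingers":0.2,"x":0.03,"y":0,"z":-0.01,"spin":0},{"fingers":0.2,"x":0.08,"y":0,"z":-0.02,"spin":0},{"fingers":0.2,"x":0.13,"y":0,"z":-0.03,"spin":0},{"fingers":0.2,"x":0.18,"y":0,"z":-0.05,"spin":0},{"fingers":0.2,"x":0.22,"y":0.01,"z":-0.06,"spin":0},{"fingers":0.2,"x":0.26,"y":0.02,"z":-0.073,"spin":0},{"fingers":0.2,"x":0.281,"y":0.03,"z":-0.073,"spin":0},{"fingers":0.2,"x":0.281,"y":0.03,"z":-0.073,"spin":0},{"fingers":0.2,"x":0.281,"y":0.03,"z":-0.073,"spin":0},{"fingers":0.2,"x":0.281,"y":0.03,"z":-0.073,"spin":0}]' 40
python3 - <<'E'
from station import get_obs,cams
from h import *
o=get_obs();print(o["ee_pos"],o["eef_rot"])
c=cams.get_calibration("wrist");im,dp=cams.camera("wrist");cv2.imwrite("pics/w7.png",im[...,::-1])
rects(c,im,"green",.018,300)
E
```

```text
-0.025 116 0.0693
-0.012 117 0.0688
0 1040 0.2944
0.012 904 0.3056
0.025 126 0.0692
orange px [282. 205.] xy mm 568.9 -145.1 size 21.3 7.0 long axis deg -83.4
orange px [282. 134.] xy mm 509.8 -151.9 size 20.3 2.4 long axis deg -83.5
time_s: 13.4
ee_pos: [0.6102, 0.1419, 0.1665]
eef_rot: [-1.571, 0.0, 1.683]
force: [-0.0, -0.4, 0.4]
grip_width: 0.0567
[0.61019372 0.14190061 0.16647044] [-1.57148148e+00  1.30088527e-04  1.68324084e+00]
green px [316. 294.] xy mm 694.5 182.4 size 71.3 48.3 long axis deg -83.5
green px [280. 210.] xy mm 615.3 142.5 size 51.2 34.9 long axis deg 5.8
green px [282. 171.] xy mm 583.9 139.5 size 33.6 9.8 long axis deg -83.5
```

View pics/w6c.png

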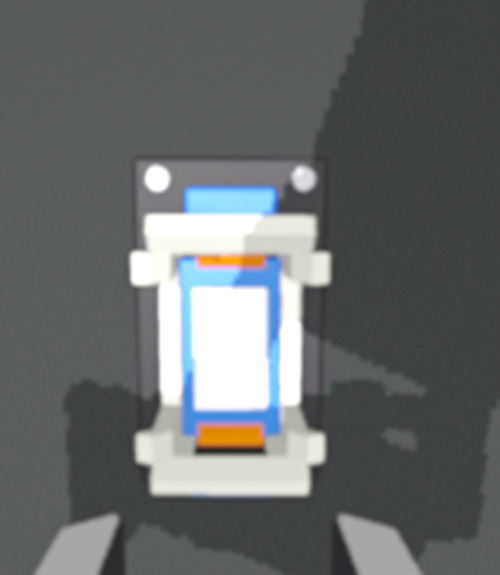

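Both orange lips lie over the blue cartridge's ends, and its top is level at 69 mm (lip undersides), so blue is loaded. Now grasping green.

```bash
python3 -m handwheel '[{"fingers":0.2,"x":0,"y":0.03,"z":-0.0005,"spin":0.6},{"fingers":0.2,"x":0,"y":0.07,"z":-0.0005,"spin":0.6},{"fingers":0.2,"x":0,"y":0.11,"z":-0.0005,"spin":0.6},{"fingers":0.2,"x":0,"y":0.13,"z":-0.0005,"spin":0.6},{"fingers":0.2,"x":0,"y":0.139,"z":-0.0005,"spin":0.6},{"fingers":0.2,"x":0,"y":0.139,"z":-0.0005,"spin":0.6},{"fingers":-1,"x":0,"y":0.139,"z":-0.0005,"spin":0.6},{"fingers":-1,"x":0,"y":0.139,"z":-0.0005,"spin":0.6},{"fingers":-1,"x":0,"y":0.139,"z":-0.0005,"spin":0.6},{"fingers":-1,"x":0,"y":0.139,"z":-0.0005,"spin":0.6}]' 40
python3 -c "
from station import get_obs
o=get_obs();print(o['ee_pos'],o['eef_rot'])"
```

```text
time_s: 14.45
ee_pos: [0.6109, 0.1431, 0.028]
eef_rot: [-1.572, -0.0, 1.674]
force: [-1.4, -0.5, 6.8]
grip_width: 0.0336
[0.61087781 0.14310127 0.02804576] [-1.57237205e+00 -1.49533051e-05  1.67381786e+00]
```

```bash
python3 -m handwheel '[{"fingers":-1,"x":0,"y":-0.03,"z":0,"spin":0},{"fingers":-1,"x":0,"y":-0.08,"z":0,"spin":0},{"fingers":-1,"x":-0.02,"y":-0.12,"z":0,"spin":-0.6},{"fingers":-1,"x":-0.06,"y":-0.14,"z":0.02,"spin":-0.6},{"fingers":-1,"x":-0.105,"y":-0.14,"z":0.035,"spin":-0.6},{"fingers":-1,"x":-0.15,"y":-0.14,"z":0.05,"spin":-0.6},{"fingers":-1,"x":-0.195,"y":-0.14,"z":0.07,"spin":-0.6},{"fingers":-1,"x":-0.24,"y":-0.14,"z":0.085,"spin":-0.6},{"fingers":-1,"x":-0.27,"y":-0.14,"z":0.095,"spin":-0.6},{"fingers":-1,"x":-0.281,"y":-0.14,"z":0.101,"spin":-0.6}]' 40
python3 - <<'E'
from station import get_obs,cams
from h import *
o=get_obs();print(o["ee_pos"],o["eef_rot"],o["force"])
c=cams.get_calibration("wrist");im,dp=cams.camera("wrist");cv2.imwrite("pics/w8.png",im[...,::-1])
t=o["ee_pos"];rects(c,im,"green",t[2]-.010,2000)
W=world(c,dp);p=W[(mask(im,"green")>0)&(np.hypot(W[...,0]-t[0],W[...,1]-t[1])<.05)];print(np.median(p[:,2])-t[2])
p=W[(abs(W[...,2]-.099)<.005)];p=p[np.hypot(p[:,0]-.54,p[:,1]+.147)<.06];print(len(p),cv2.minAreaRect((p[:,:2]*1000).astype(np.float32)))
E
```

```text
time_s: 15.45
ee_pos: [0.5381, -0.1493, 0.1672]
eef_rot: [-1.571, 0.0, 1.682]
force: [0.3, 0.7, -1.0]
grip_width: 0.0335
[ 0.53811648 -0.14931641  0.16717791] [-1.57101667e+00  3.43949901e-04  1.68170616e+00] [ 0.25378919  0.72221261 -1.03239609]
green px [281. 253.] xy mm 536.0 -149.9 size 62.1 34.6 long axis deg 6.0
-0.010344593455130308
1387 ((538.2548217773438, -149.19796752929688), (83.6399917602539, 56.89472198486328), 5.01891565322876)
```

```bash
python3 -m handwheel '[{"fingers":-1,"x":0.0012,"y":0.01,"z":-0.0015,"spin":0},{"fingers":-1,"x":0.0012,"y":0.02,"z":-0.0015,"spin":0},{"fingers":-1,"x":0.0012,"y":0.025,"z":-0.0015,"spin":0},{"fingers":-1,"x":0.0012,"y":0.03,"z":-0.0015,"spin":0},{"fingers":-1,"x":0.0012,"y":0.035,"z":-0.0015,"spin":0},{"fingers":-1,"x":0.0012,"y":0.04,"z":-0.0015,"spin":0},{"fingers":-1,"x":0.0012,"y":0.045,"z":-0.0015,"spin":0},{"fingers":-1,"x":0.0012,"y":0.05,"z":-0.0015,"spin":0},{"fingers":-1,"x":0.0012,"y":0.055,"z":-0.0015,"spin":0},{"fingers":-1,"x":0.0012,"y":0.055,"z":-0.0015,"spin":0}]' 40
python3 -c "
from station import get_obs
o=get_obs();print(o['ee_pos'],o['eef_rot'],o['force'],o['moment'])"
```

```text
time_s: 16.5
ee_pos: [0.5402, -0.1465, 0.1116]
eef_rot: [-1.571, 0.002, 1.684]
force: [1.2, -8.1, -3.6]
grip_width: 0.0333
[ 0.54017846 -0.14651036  0.11163878] [-1.57095993  0.00170716  1.68385073] [ 1.16121747 -8.0685295  -3.6014916 ] [-1.50900949 -0.17787189 -0.0683179 ]
```

Side load of 8 N: the cartridge is 1.4 mm too far towards +y. I correct it before pressing.

```bash
python3 -m handwheel '[{"fingers":-1,"x":-0.0005,"y":0,"z":0,"spin":0},{"fingers":-1,"x":-0.001,"y":0,"z":0,"spin":0},{"fingers":-1,"x":-0.0015,"y":0,"z":0.0005,"spin":0},{"fingers":-1,"x":-0.0015,"y":0,"z":0.0005,"spin":0},{"fingers":-1,"x":-0.0015,"y":0,"z":0.0005,"spin":0},{"fingers":-1,"x":-0.0015,"y":0.001,"z":0.0005,"spin":0},{"fingers":-1,"x":-0.0015,"y":0.002,"z":0.0005,"spin":0},{"fingers":-1,"x":-0.0015,"y":0.003,"z":0.0005,"spin":0},{"fingers":-1,"x":-0.0015,"y":0.003,"z":0.0005,"spin":0},{"fingers":-1,"x":-0.0015,"y":0.003,"z":0.0005,"spin":0}]' 40
python3 -c "
from station import get_obs
o=get_obs();print(o['ee_pos'],o['eef_rot'],o['force'],o['moment'])"
```

```text
time_s: 17.5
ee_pos: [0.5398, -0.147, 0.1089]
eef_rot: [-1.571, -0.0, 1.684]
force: [-0.3, 0.1, -0.4]
grip_width: 0.0336
[ 0.53984599 -0.1469991   0.10891037] [-1.57072729e+00 -8.62840196e-06  1.68436649e+00] [-0.28999889  0.08217282 -0.43677054] [ 0.01651971  0.01990824 -0.06550853]
```

```bash
python3 -m handwheel '[{"fingers":-1,"x":-0.0008,"y":0.001,"z":0,"spin":0},{"fingers":-1,"x":-0.0008,"y":0.002,"z":0,"spin":0},{"fingers":-1,"x":-0.0008,"y":0.003,"z":0,"spin":0},{"fingers":-1,"x":-0.0008,"y":0.004,"z":0,"spin":0},{"fingers":-1,"x":-0.0008,"y":0.005,"z":0,"spin":0},{"fingers":-1,"x":-0.0008,"y":0.006,"z":0,"spin":0},{"fingers":-1,"x":-0.0008,"y":0.007,"z":0,"spin":0},{"fingers":-1,"x":-0.0008,"y":0.007,"z":0,"spin":0},{"fingers":-1,"x":-0.0008,"y":0.007,"z":0,"spin":0},{"fingers":-1,"x":-0.0008,"y":0.007,"z":0,"spin":0}]' 40
python3 -c "
from station import get_obs
o=get_obs();print(o['force'],o['moment'])"
```

```text
time_s: 18.5
ee_pos: [0.54, -0.1479, 0.102]
eef_rot: [-1.571, 0.0, 1.684]
force: [-1.8, -1.0, 3.0]
grip_width: 0.0334
[-1.82163678 -1.04128807  3.02628557] [-0.11515346  0.27083188  0.03352471]
```

```bash
python3 -m handwheel '[{"fingers":-1,"x":0,"y":0.001,"z":0,"spin":0},{"fingers":-1,"x":0,"y":0.002,"z":0,"spin":0},{"fingers":-1,"x":0,"y":0.003,"z":0,"spin":0},{"fingers":-1,"x":0,"y":0.004,"z":0,"spin":0},{"fingers":-1,"x":0,"y":0.005,"z":0,"spin":0},{"fingers":-1,"x":0,"y":0.006,"z":0,"spin":0},{"fingers":-1,"x":0,"y":0.007,"z":0,"spin":0},{"fingers":-1,"x":0,"y":0.008,"z":0,"spin":0},{"fingers":-1,"x":0,"y":0.008,"z":0,"spin":0},{"fingers":-1,"x":0,"y":0.008,"z":0,"spin":0}]' 40
python3 -c "
from station import get_obs
o=get_obs();print(o['force'],o['moment'])"
```

```text
time_s: 19.5
ee_pos: [0.5404, -0.1479, 0.0943]
eef_rot: [-1.572, 0.0, 1.684]
force: [0.4, -0.9, 5.4]
grip_width: 0.0332
[ 0.3982669  -0.87778928  5.40962445] [-0.10104439 -0.08475259  0.01701673]
```

```bash
python3 -m handwheel '[{"fingers":-1,"x":0,"y":0.001,"z":0,"spin":0},{"fingers":-1,"x":0,"y":0.002,"z":0,"spin":0},{"fingers":-1,"x":0,"y":0.003,"z":0,"spin":0},{"fingers":-1,"x":0,"y":0.004,"z":0,"spin":0},{"fingers":-1,"x":0,"y":0.005,"z":0,"spin":0},{"fingers":-1,"x":0,"y":0.006,"z":0,"spin":0},{"fingers":-1,"x":0,"y":0.007,"z":0,"spin":0},{"fingers":-1,"x":0,"y":0.008,"z":0,"spin":0},{"fingers":-1,"x":0,"y":0.009,"z":0,"spin":0},{"fingers":-1,"x":0,"y":0.01,"z":0,"spin":0}]' 40
cat > s.py <<'E'
from station import get_obs,cams
from h import *
import sys
o=get_obs();print(o["force"],o["moment"])
c=cams.get_calibration("wrist");im,dp=cams.camera("wrist");cv2.imwrite(f"pics/{sys.argv[1]}.png",im[...,::-1])
t=o["ee_pos"];W=world(c,dp);g=W[(mask(im,"green")>0)&(np.hypot(W[...,0]-t[0],W[...,1]-t[1])<.05)]
print("green top z",np.median(g[:,2]).round(4),"tcp",t[2].round(4))
for n,s in(("near",-.031),("far",.031)):
    q=t[:2]+s*np.array([np.cos(.112),np.sin(.112)])
    p=(mask(im,"orange")>0)&(np.hypot(W[...,0]-q[0],W[...,1]-q[1])<.02);k=W[p]
    print(n,len(k),"orange along x from tcp mm",((k[:,:2]-t[:2])@[np.cos(.112),np.sin(.112)]*1000).round(1)[[0,-1]] if len(k) else "", np.median(k[:,2]).round(4) if len(k) else "")
E
python3 s.py w9
```

```text
time_s: 20.5
ee_pos: [0.5404, -0.1479, 0.0845]
eef_rot: [-1.572, 0.001, 1.684]
force: [-0.9, 0.0, 8.0]
grip_width: 0.0334
[-0.93582317  0.0214633   8.00159051] [-0.13828303  0.19138263  0.02703892]
green top z 0.0744 tcp 0.0845
near 3393 orange along x from tcp mm [-43.9 -19.8] 0.1887
far 0 orange along x from tcp mm
```

```bash
python3 -m handwheel '[{"fingers":-1,"x":0,"y":0.0005,"z":0,"spin":0},{"fingers":-1,"x":0,"y":0.001,"z":0,"spin":0},{"fingers":-1,"x":0,"y":0.0015,"z":0,"spin":0},{"fingers":-1,"x":0,"y":0.002,"z":0,"spin":0},{"fingers":-1,"x":0,"y":0.0025,"z":0,"spin":0},{"fingers":-1,"x":0,"y":0.003,"z":0,"spin":0},{"fingers":-1,"x":0,"y":0.0035,"z":0,"spin":0},{"fingers":-1,"x":0,"y":0.004,"z":0,"spin":0},{"fingers":-1,"x":0,"y":0.0045,"z":0,"spin":0},{"fingers":-1,"x":0,"y":0.0045,"z":0,"spin":0}]' 40
python3 s.py w10
```

```text
time_s: 21.55
ee_pos: [0.5404, -0.1479, 0.0799]
eef_rot: [-1.572, 0.001, 1.684]
force: [0.1, -0.6, 8.0]
grip_width: 0.0335
[ 0.08131121 -0.59135999  7.98653908] [-0.11122956  0.13819775  0.03673248]
green top z 0.0699 tcp 0.0799
near 3440 orange along x from tcp mm [-44. -20.] 0.1839
far 0 orange along x from tcp mm
```

```bash
python3 -m handwheel '[{"fingers":-1,"x":0,"y":0.0002,"z":0,"spin":0},{"fingers":-1,"x":0,"y":0.0004,"z":0,"spin":0},{"fingers":-1,"x":0,"y":0.0006,"z":0,"spin":0},{"fingers":-1,"x":0,"y":0.0008,"z":0,"spin":0},{"fingers":-1,"x":0,"y":0.001,"z":0,"spin":0},{"fingers":-1,"x":0,"y":0.001,"z":0,"spin":0},{"fingers":-1,"x":0,"y":0.001,"z":0,"spin":0},{"fingers":-1,"x":0,"y":0.001,"z":0,"spin":0},{"fingers":-1,"x":0,"y":0.001,"z":0,"spin":0},{"fingers":-1,"x":0,"y":0.001,"z":0,"spin":0}]' 40
python3 s.py w11
```

```text
time_s: 22.6
ee_pos: [0.5404, -0.1479, 0.079]
eef_rot: [-1.572, 0.001, 1.684]
force: [-0.5, -0.1, 7.5]
grip_width: 0.0336
[-0.45747321 -0.11779202  7.53552307] [-0.12527841  0.14120802 -0.04824612]
green top z 0.069 tcp 0.079
near 3385 orange along x from tcp mm [-44.  -19.5] 0.1831
far 0 orange along x from tcp mm
```

```bash
python3 -m handwheel '[{"fingers":-1,"x":0,"y":0.0002,"z":0,"spin":0},{"fingers":-1,"x":0,"y":0.0004,"z":0,"spin":0},{"fingers":-1,"x":0,"y":0.0006,"z":0,"spin":0},{"fingers":-1,"x":0,"y":0.0008,"z":0,"spin":0},{"fingers":-1,"x":0,"y":0.001,"z":0,"spin":0},{"fingers":-1,"x":0,"y":0.001,"z":0,"spin":0},{"fingers":-1,"x":0,"y":0.001,"z":0,"spin":0},{"fingers":-1,"x":0,"y":0.001,"z":0,"spin":0},{"fingers":-1,"x":0,"y":0.001,"z":0,"spin":0},{"fingers":-1,"x":0,"y":0.001,"z":0,"spin":0}]' 40
python3 s.py w12
python3 - <<'E'
import cv2,numpy as np
from h import *
for n in("w5","w9","w10","w11","w12"):
    m=mask(np.ascontiguousarray(cv2.imread(f"pics/{n}.png")[...,::-1]),"orange");print(n,"far lip px",(m[290:316,255:310]>0).sum(),"near",(m[165:195,250:315]>0).sum(),[r for r in range(165,195) if (m[r,250:315]>0).sum()>20])
E
```

```text
time_s: 23.65
ee_pos: [0.5404, -0.1479, 0.0778]
eef_rot: [-1.572, 0.001, 1.684]
force: [-0.6, -0.3, 5.8]
grip_width: 0.0336
[-0.62513386 -0.29087404  5.8470055 ] [-0.10377188  0.04558269 -0.00501872]
green top z 0.0678 tcp 0.0778
near 3230 orange along x from tcp mm [-41.5 -19.6] 0.1822
far 437 orange along x from tcp mm [24.1 28.9] 0.0722
w5 far lip px 322 near 140 [185, 186, 187]
w9 far lip px 0 near 311 [175, 176, 177, 178, 179, 180, 181]
w10 far lip px 0 near 365 [176, 177, 178, 179, 180, 181, 182, 183]
w11 far lip px 0 near 321 [177, 178, 179, 180, 181, 182, 183]
w12 far lip px 478 near 137 [182, 183, 184]
```

Force fell from 7.5 to 5.8 N, the far lip now shows over the cartridge (0 to 478 px) and the near lip's tail has drawn back (321 to 137 px), matching its shut state for blue. Both lips have snapped, so I release and lift clear.

```bash
python3 -m handwheel '[{"fingers":-0.05,"x":0,"y":0,"z":0,"spin":0},{"fingers":-0.05,"x":0,"y":0,"z":0,"spin":0},{"fingers":-0.05,"x":0,"y":0,"z":0,"spin":0},{"fingers":-0.05,"x":0,"y":0,"z":0,"spin":0},{"fingers":-0.05,"x":0,"y":-0.02,"z":0,"spin":0},{"fingers":-0.05,"x":0,"y":-0.06,"z":0,"spin":0},{"fingers":-0.05,"x":0,"y":-0.1,"z":0,"spin":0},{"fingers":-0.05,"x":0,"y":-0.12,"z":-0.02,"spin":0},{"fingers":-0.05,"x":0,"y":-0.12,"z":-0.05,"spin":0},{"fingers":-0.05,"x":0,"y":-0.12,"z":-0.05,"spin":0}]' 40
python3 - <<'E'
from station import get_obs,cams
from h import *
o=get_obs();print(o["force"],o["ee_pos"])
c=cams.get_calibration("wrist");im,dp=cams.camera("wrist")
W=world(c,dp);y=np.deg2rad(6.4)
for s in(-.024,-.012,0,.012,.024):
    q=np.array([.5385+s*np.cos(y),-.1485+s*np.sin(y)])
    p=W[(np.hypot(W[...,0]-q[0],W[...,1]-q[1])<.005)&(dp>0)];p=p[p[:,2]<.12];print(s,len(p),np.median(p[:,2]).round(4) if len(p) else 0)
rects(c,im[:270],"orange",.07,40)
a=cv2.resize(im[20:260,180:400],None,fx=2,fy=2,interpolation=2)
t,_=cams.camera("top");b=cv2.resize(t[100:300,90:390],(720-440+0,480)) if 0 else cv2.resize(t[120:300,90:390],(352,211))
cv=np.zeros((480,800,3),np.uint8);cv[:,:440]=a;cv[:211,445:797]=b;cv2.imwrite("pics/end.png",cv[...,::-1])
c=cams.get_calibration("top");rects(c,t,"yellow",.018);rects(c,t,"green",.018)
E
```

```text
time_s: 24.7
ee_pos: [0.5915, -0.1417, 0.1975]
eef_rot: [-1.572, 0.0, 1.685]
force: [-1.7, 0.1, -0.7]
grip_width: 0.0448
[-1.73789417  0.11397585 -0.71033168] [ 0.5915212  -0.14170924  0.19753829]
-0.024 130 0.0688
-0.012 121 0.0689
0 120 0.0689
0.012 119 0.0688
0.024 123 0.069
orange px [ 76. 266.] xy mm 665.1 -315.7 size 35.3 8.5 long axis deg -83.3
orange px [281. 178.] xy mm 567.9 -145.2 size 22.4 6.7 long axis deg -83.4
orange px [281. 104.] xy mm 509.4 -151.6 size 22.1 4.5 long axis deg -83.4
yellow px [290. 266.] xy mm 438.7 -10.2 size 61.2 36.0 long axis deg -59.0
green px [213. 159.] xy mm 720.5 183.5 size 84.6 54.2 long axis deg -42.5
```

View pics/end.png

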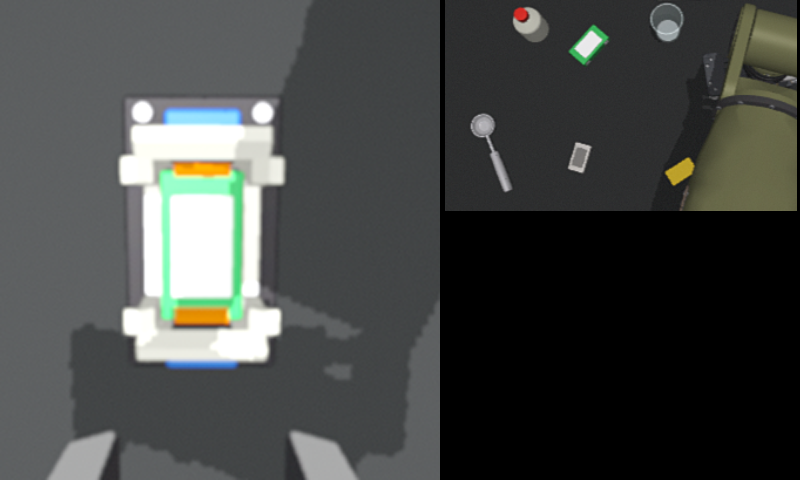

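The green cartridge lies level with its top at 69 mm under both lips, and the bench items are where they were. Handing in.

```bash
python3 -c "
from station import workorder
print(workorder.hand_in())"
```

```text
the job is handed in; nothing more can be done
None
```

I loaded both cartridges, blue first and then the smaller green one, gripping each across its width and pushing it straight down past both lips. I handed the job in at about 25 s of the 69 s allowed.

- **Held down:** the last wrist picture shows both orange lips shut over the green cartridge. Its top is level at 68.8–69.0 mm, the same height at which blue lay under the lips before green went in on top.
- **Snap:** for green, the force fell from 7.5 to 5.8 N and both lips changed to their shut look. I stopped there, before the hard stop. For blue I saw no clear force drop, so I judged it by picture and height.
- **Force:** the highest pushing force I read was about 8 N. Readings came only at the end of each move, so short peaks in between were not seen.
- **Misalignment:** green went in about 1.4 mm off to one side and pressed on the wall with about 8 N. I corrected this before pushing down.
- **Rest of the bench:** in the last overhead picture the large green look-alike, yellow block, spent cartridge, bottle, beaker and spoon were where they had been. The arm hid the amber jar and bung from that view, but it never went near them at low height.

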